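Find and release the latched mode key

TASK

One of the four white keys on the analyser's console is stuck latched down. With the fingertips, tap each of the four keys lightly, one after another, starting at the key next to the red stop button and without pressing any free key right down or releasing the latched one yet; then press the latched key firmly until it lets go, and back away so that all four keys stand fully up. Do not hammer the keys, do not press the stop button, and leave everything standing around the console where it is: nothing is to be picked up.

Things in the scene. Friction and masses are not known exactly. Their poses are not given: they have to be found in the camera images.
- cap1 (a point): White square key cap, 30 x 30 mm, the first of four identical ones in a straight row, the one next to the red stop button. The point: centre of the cap's top face, which is 66 mm above the bench when the key is fully up (62 mm when latched); and the row (key 1 to key 4) runs along the console's -y, centres 48 mm apart. 18 mm of free space between caps; caps stand 16 mm proud of the console's deck.
- cap2 (a point): Key cap number 2 from the stop button, same as cap1. The point: centre of its top face.
- cap3 (a point): Key cap number 3 from the stop button, same as cap1. The point: centre of its top face.
- cap4 (a point): Key cap number 4 from the stop button, same as cap1. The point: centre of its top face.
- key1 (a joint): Travel of key 1 in m: 0 = fully up, grows as it is pressed down, stop at 0.010. A free key is sprung: it starts to move at about 2 N, takes about 0.6 N more per mm, and comes straight back up. The latched key (one of the four, a different one each time) rests 4 mm down (joint 0.004) and hardly gives under less than about 4 N; pressed to about 0.0075 or deeper (about 7 N) its catch lets go, and it comes fully up when the finger leaves. A freed key does not latch again.
- key2 (a joint): Travel of key 2 in m, the same as key 1.
- key3 (a joint): Travel of key 3 in m, the same as key 1.
- key4 (a joint): Travel of key 4 in m, the same as key 1.
- catch (a joint): The sprung catch hidden inside the console, which holds the latched key: 0 = holding, 0.012 = has let go. It does not tell which key it holds and is worked only through that key.
- stop_top (a point): Centre of the top of the red round stop button (34 mm across), in line with the keys, 62 mm from the centre of key 1. Not to be pressed.
- stop (a joint): Travel of the red stop button in m: 0 = up, 0.006 = pressed fully.
- console: Control console: low box 160 mm (x) by 300 mm (y) by 50 mm high, white with grey deck, fixed to the bench. Origin: centre of its underside; the key row lies 30 mm to its -x side of the middle, along its y; the stop button is at its +y end.
- probe: Loose aluminium probe, 25 mm across and 42 mm high, standing on the rear (+x) part of the console's deck. Origin: centre of its underside. Bystander.
- cup: Loose red plastic sample cup, 72 mm across, 75 mm high, beside the console. Origin: centre of its underside. Bystander.
- amber: Loose small amber jar, 40 mm across, 75 mm high, behind the console. Origin: centre of its underside. Bystander.
- olive: Loose small green jar with yellow lid, 46 mm across, 62 mm high, behind the console. Origin: centre of its underside. Bystander.
- biscuit: Loose round biscuit, 64 mm across, 9 mm thick, lying in front of the console. Origin: centre of its underside. Bystander.
- weight: Loose brass weight with a knob, 38 mm across, 58 mm high, beside the console at the stop-button end. Origin: centre of its underside. Bystander.

How it is judged:
On the way, in this order (a step that is already met when the one before it is completed fails the run):
1. key 1 (counted from the stop button) is tapped with the fingers (over 0.4 N), the latch still holding (contact force between key1 and the fingers above 0.4 N and value of joint catch below 0.003 m), for 0.02 s.
2. key 2 (counted from the stop button) is tapped with the fingers (over 0.4 N), the latch still holding (contact force between key2 and the fingers above 0.4 N and value of joint catch below 0.003 m), for 0.02 s.
3. key 3 (counted from the stop button) is tapped with the fingers (over 0.4 N), the latch still holding (contact force between key3 and the fingers above 0.4 N and value of joint catch below 0.003 m), for 0.02 s.
4. key 4 (counted from the stop button) is tapped with the fingers (over 0.4 N), the latch still holding (contact force between key4 and the fingers above 0.4 N and value of joint catch below 0.003 m), for 0.02 s.
5. after all four taps, the latched key is pressed with the fingers until its catch lets go (value of joint catch above 0.006 m and ((value of joint key1 above 0.005 m and contact force between key1 and the fingers above 1 N) or (value of joint key2 above 0.005 m and contact force between key2 and the fingers above 1 N) or (value of joint key3 above 0.005 m and contact force between key3 and the fingers above 1 N) or (value of joint key4 above 0.005 m and contact force between key4 and the fingers above 1 N))).
At the end, for the whole second after the job is handed in: The catch has let go (above 6 mm), all four keys are up within 1.2 mm, the stop button is up within 1 mm, and every bystander is within 15 mm of where it began (value of joint catch above 0.006 m and value of joint each of key1, key2, key3, key4 below 0.0012 m and value of joint stop below 0.001 m and distance of each of probe, cup, amber, olive, biscuit, weight from where it was at the start of the episode below 0.015 m); the robot touches nothing.
It fails at once if a free key is pressed down more than 6.5 mm while another key is still latched (value of joint catch below 0.003 m and ((value of joint key1 above 0.0065 m and value of joint any of key2, key3, key4 above 0.003 m) or (value of joint key2 above 0.0065 m and value of joint any of key1, key3, key4 above 0.003 m) or (value of joint key3 above 0.0065 m and value of joint any of key1, key2, key4 above 0.003 m) or (value of joint key4 above 0.0065 m and value of joint any of key1, key2, key3 above 0.003 m))).
It fails at once if the red stop button is pressed more than 2 mm (value of joint stop above 0.002 m).
It fails at once if a bystander is shifted, lifted or carried more than 15 mm (distance of any of probe, cup, amber, olive, biscuit, weight from where it was at the start of the episode above 0.015 m).
It fails at once if a bystander is tipped over (angle between any of probe, cup, amber, olive, weight's own z axis and vertical above 0.5 rad).
It fails at once if a key is struck or pressed with more than 40 N (contact force between any of key1, key2, key3, key4 and the fingers above 40 N).
It also fails if it takes over 51 s, if anything falls off the work surface, if the arm or the gripper's body presses on something with over 40 N, if the wrist force passes 120 N, or if a joint passes its speed limit or range.

ROBOT

A 6-joint arm with a two-finger parallel gripper is mounted at the origin on the work surface. World frame = base frame: x ahead of the robot, y to its left, z up, the work surface at z = 0. Lengths are in m, angles in rad, forces in N, time in s.
With the tool pointing down it reaches from about 0.275 to 0.825 m from the base axis. Payload 4.9 kg.
Tool frame: the origin (TCP) lies midway between the tips of the shut fingers; the grasp point (between the pads) lies 19 mm behind it (grip_point_offset is the distance from the TCP to the grasp point, in m); z points along the fingers, y is the line along which they close (so a half turn about z gives the same grasp; the last joint's range is limited). The gripper opens to 85 mm and grips with 20 to 120 N. Pads are 22 mm wide; open, the fingers measure 114 mm over their backs; the gripper's body (76 mm by 85 mm) begins 54 mm behind the grasp point. The pads swing forward as they close: fully open they stand 13 mm farther back than shut.
Start: joints at [-1.445, 0.326, -0.193, 1.052, 0, 1.437], TCP at [0.141, -0.532, 0.231] pointing down, gripper open.
Joint ranges: [-2.65, 2.65], [-0.97, 1.79], [-1.3, 1.35], [-1.93, 2.1], [-1.47, 1.37], [-3.14, 3.14]. Speed limits (rad/s): [2.57, 2.57, 3.14, 3.14, 3.14, 3.14].

INTERFACE

Orientations are given as a rotation vector (axis times angle).
In Python, from cell import * gives the robot as it stands. Calls block until the motion is done:
- movep(position, orientation): joint-space move of the TCP to a pose.
- move_l(position, velocity=0.15, rot=None, until_force=None): straight line of the TCP; rot=None keeps the orientation; velocity is the mean speed in m/s. With until_force (N) it stops when the force on the tool has changed by that much, and returns True; else False.
- set_joints(angles): joint-space move.
- let_go() and grab(newtons=None): open the fingers fully, or close them until they stop; newtons is the grip in N (None keeps the last).
- sleep(seconds).
- ik(position, orientation): joint angles nearest the present ones, or None.
- get_state(): the state.
- grab_frame(name): name is "side" or "top" or "wrist"; returns a dict with "img" (384x512x3 uint8, red, green, blue), "fx", "fy", "cx", "cy" (pixels), "cam_to_world" (4x4, takes a point from camera to world coordinates); the wrist camera has in their place "T_tool_cam" (4x4, takes a point from camera to tool coordinates, whose origin is the TCP and whose axes are the flange's). Camera axes: x right, y down, z forward; pixel columns grow to the right and rows downward; lengths in m; the calibration is good to about 2 mm. A picture is of the moment at which its call begins: read the wrist's pose just before it. There is no depth.
A pose or a line that the arm cannot do raises MotionError and nothing moves.
- sign_off(): hands the job in; it is judged then, once.
Trained networks look in the newest picture that a camera, given by its name, has taken for a name from the list of things; names that differ only in an ending like _2 or _b are one class to them, and where a whole thing is asked for, a point or a joint stands for the part that bears it (a point fixed in the world has none). Each returns a list of dicts, best first, with "score" (0 to 1); they miss things now and then, are a little off and sometimes report something else, mostly with a low value. They report only what shows in the picture. A call takes as long as a camera call.
- spot_in(camera, name): "centre" ([column, row] in pixels, amid what is visible of it).
- silhouettes(camera, name): "mask" (384x512 bool, what is visible of it) and "centre" ([column, row] in pixels, amid what is visible of it).
- tip_of(camera, name): "centre" ([column, row] in pixels: a listed point, or the origin of a listed thing).
The state is a dict: "clock": time; "q": joint angles; "joint_velocities": joint speeds; "tau": joint torques, N m; "position": TCP position; "eef_rot": TCP orientation; "contact_force": force on the tool from outside, world axes, zero at the start; "wrist_torque": the same for the moment, N m; "finger_gap": opening from 0.0 (shut) to 1.0 (fully open); "grasp_force": force on a finger pad.
Only numpy, scipy, OpenCV 4.12 (cv2) and the standard library are available. Lean on these libraries where they do the work, as an engineer would, in place of code of your own. Each camera call takes 0.05 s, during which the arm holds its last target. There are 200 camera calls.

## Working session

There is one attempt and no reset: what is moved stays moved. The work goes in short steps, each a Python script; the robot and the scene stay as the last script left them, time stands still between calls to the robot, and variables do not carry over. Pictures are saved under pics/ and viewed, at most 10 in all, crops included, and the job is handed in when it is done.

```bash
mkdir -p pics; cat > h.py <<'E'
from cell import *
import numpy as np, cv2
from scipy.spatial.transform import Rotation as R
def cam(n):
    s=get_state(); f=grab_frame(n)
    if n=="wrist":
        T=np.eye(4);T[:3,:3]=R.from_rotvec(s["eef_rot"]).as_matrix();T[:3,3]=s["position"]
        f["cam_to_world"]=T@np.array(f["T_tool_cam"])
    return f
def ray(f,p):
    M=np.array(f["cam_to_world"]);d=M[:3,:3]@np.array([(p[0]-f["cx"])/f["fx"],(p[1]-f["cy"])/f["fy"],1.]);return M[:3,3],d/np.linalg.norm(d)
def atz(f,p,z):
    o,d=ray(f,p);return o+d*(z-o[2])/d[2]
def tri(rs):
    A=sum(np.eye(3)-np.outer(d,d) for o,d in rs);b=sum((np.eye(3)-np.outer(d,d))@o for o,d in rs);return np.linalg.solve(A,b)
def save(f,n): cv2.imwrite("pics/"+n,f["img"][:,:,::-1])
E
python3 - <<'E'
from h import *
np.set_printoptions(precision=4,suppress=True)
F={}
for c in("top","side"):
    F[c]=cam(c); save(F[c],c+"1.png")
    for n in("cap1","cap2","cap3","cap4","stop_top","console","probe","cup","amber","olive","biscuit","weight"):
        z={"cap":.066,"sto":.066,}.get(n[:3],0.05 if n=="probe" else 0)
        for r in tip_of(c,n)[:2]: print(c,n,np.array(r["centre"]),round(r["score"],2),atz(F[c],r["centre"],z))
s=get_state();print(s["clock"],s["eef_rot"],s["contact_force"])
E
cd pics; python3 -c "
import cv2,numpy as np
cv2.imwrite('both.png',cv2.resize(np.vstack([cv2.imread('top1.png'),cv2.imread('side1.png')]),(400,600)))"
```

```text
top cap1 [262.5 196. ] 0.7 [ 0.5446 -0.013   0.066 ]
top cap1 [292.1 213.7] 0.7 [ 0.4974 -0.0878  0.066 ]
top cap2 [262.5 196. ] 0.7 [ 0.5446 -0.013   0.066 ]
top cap2 [292.1 213.7] 0.7 [ 0.4974 -0.0878  0.066 ]
top cap3 [262.5 196. ] 0.7 [ 0.5446 -0.013   0.066 ]
top cap3 [292.1 213.7] 0.7 [ 0.4974 -0.0878  0.066 ]
top cap4 [262.5 196. ] 0.7 [ 0.5446 -0.013   0.066 ]
top cap4 [292.1 213.7] 0.7 [ 0.4974 -0.0878  0.066 ]
top stop_top [277.4 203.2] 0.58 [ 0.5252 -0.0508  0.066 ]
top stop_top [216.6 182.2] 0.5 [0.5828 0.1046 0.066 ]
top console [265.7 188.6] 0.58 [ 0.5689 -0.0247  0.    ]
top probe [267.3 165.3] 0.45 [ 0.626  -0.0282  0.05  ]
top amber [306.4 158.4] 0.59 [ 0.6492 -0.138   0.    ]
top olive [268.5 141.1] 0.55 [ 0.6993 -0.0358  0.    ]
top biscuit [233.  228.1] 0.58 [0.464  0.0662 0.    ]
top weight [207.  159.2] 0.6 [0.653  0.1335 0.    ]
side cap1 [254.8 195.7] 0.65 [0.5613 0.0478 0.066 ]
side cap1 [274.6 190.6] 0.64 [0.5389 0.0065 0.066 ]
side cap2 [254.8 195.7] 0.65 [0.5613 0.0478 0.066 ]
side cap2 [274.6 190.6] 0.64 [0.5389 0.0065 0.066 ]
side cap3 [254.8 195.7] 0.65 [0.5613 0.0478 0.066 ]
side cap3 [274.6 190.6] 0.64 [0.5389 0.0065 0.066 ]
side cap4 [254.8 195.7] 0.65 [0.5613 0.0478 0.066 ]
side cap4 [274.6 190.6] 0.64 [0.5389 0.0065 0.066 ]
side stop_top [230.2 197.9] 0.68 [0.5983 0.0842 0.066 ]
side console [272.4 203.3] 0.8 [ 0.5728 -0.0359  0.    ]
side probe [252.9 180.1] 0.49 [ 0.6217 -0.0275  0.05  ]
side cup [339.7 179.2] 0.64 [ 0.4975 -0.2279  0.    ]
side cup [273.2 190.8] 0.62 [ 0.6033 -0.0844  0.    ]
side amber [273.5 177.5] 0.81 [ 0.6402 -0.1405  0.    ]
side olive [225.9 183.3] 0.76 [ 0.7215 -0.0479  0.    ]
side biscuit [287.1 239.9] 0.69 [0.4687 0.0641 0.    ]
side weight [194. 229.] 0.74 [0.6523 0.1449 0.    ]
side weight [288.7 238.7] 0.46 [0.4683 0.0587 0.    ]
1.3 [ 3.1151  0.407  -0.    ] [-0.3826  0.0927 -0.262 ]
```

View pics/top1.png

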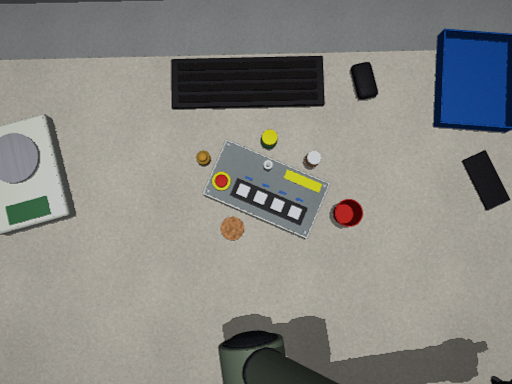

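View pics/side1.png

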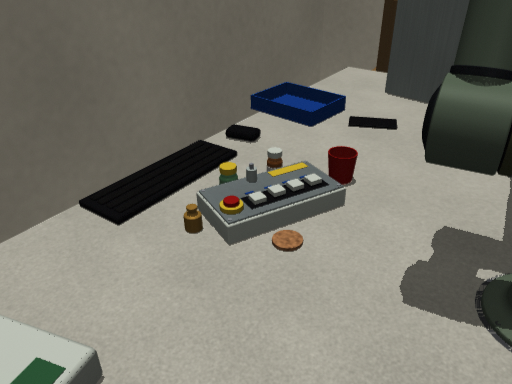

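The top view shows the stop at (221,181) and the caps at (243,190), (261,198), (278,205) and (294,212). The side view shows the stop at (231,203) and the caps at (257,198), (276,191), (295,185) and (313,180). Next I take two wrist views.

```bash
python3 - <<'E'
from h import *
import pickle
np.set_printoptions(precision=4,suppress=True)
grab(20)
psi=np.arctan2(.91,.41)
rot=min([(R.from_euler('z',p)*R.from_euler('x',np.pi)).as_rotvec() for p in(psi,psi-np.pi)],key=lambda r:99 if ik([.53,-.01,.3],r) is None else abs(ik([.53,-.01,.3],r)[5]-get_state()["q"][5]))
print(rot)
for i,p in enumerate([[.53,.0,.26],[.49,-.07,.28]]):
    movep(p,rot); sleep(.2)
    f=cam("wrist"); save(f,f"w{i}.png"); pickle.dump(f,open(f"w{i}.pkl","wb"))
    for n in("cap1","stop_top","probe"):
        for r in tip_of("wrist",n)[:6]: print(i,n,np.array(r["centre"]),round(r["score"],2),atz(f,r["centre"],.066 if n!="probe" else .05))
print(get_state()["clock"])
im=np.hstack([cv2.imread("pics/w0.png"),cv2.imread("pics/w1.png")]);cv2.imwrite("pics/w.png",cv2.resize(im,(800,300)))
E
```

```text
[2.6385 1.7052 0.    ]
0 cap1 [265.8 208.4] 0.88 [ 0.5214 -0.0545  0.066 ]
0 cap1 [267.5 130.2] 0.82 [0.5633 0.0357 0.066 ]
0 cap1 [263.6 169.2] 0.66 [ 0.5398 -0.0059  0.066 ]
0 cap1 [270.1 242.2] 0.4 [ 0.5072 -0.1013  0.066 ]
0 stop_top [266.1  74.6] 0.88 [0.5866 0.0929 0.066 ]
0 probe [332.1 156.1] 0.56 [ 0.6261 -0.0298  0.05  ]
1 cap1 [273.5 145.6] 0.85 [ 0.5229 -0.0554  0.066 ]
1 cap1 [273.8  62.2] 0.74 [0.5618 0.0349 0.066 ]
1 cap1 [296.9 240.1] 0.65 [ 0.5006 -0.1923  0.066 ]
1 cap1 [273.2 102.4] 0.57 [ 0.5433 -0.0066  0.066 ]
1 probe [338.3  91.4] 0.95 [ 0.6251 -0.0284  0.05  ]
5.6417
```

View pics/w.png

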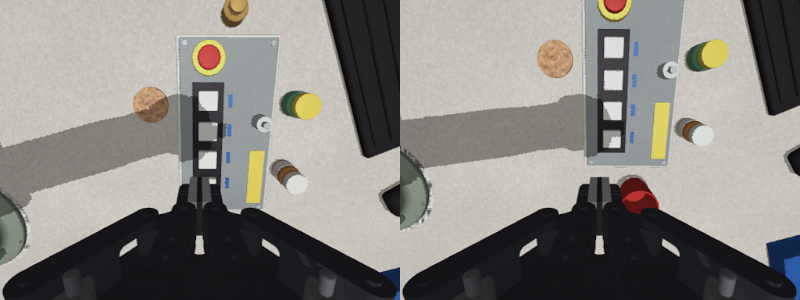

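The caps found in the two wrist views agree with the given 48 mm / 62 mm layout. I fit the line and tap key 1 first as a check.

```bash
cat >> h.py <<'E'
obs={0:[(.5633,.0357),(.5618,.0349)],1:[(.5398,-.0059),(.5433,-.0066)],2:[(.5214,-.0545),(.5229,-.0554)],3:[(.5072,-.1013)],-62/48:[(.5866,.0929)]}
t=np.array([k for k,v in obs.items() for _ in v]);P=np.array([p for v in obs.values() for p in v])
d=np.array([np.polyfit(t,P[:,i],1)[0] for i in(0,1)]);d/=np.linalg.norm(d)
c1=(P-.048*t[:,None]*d).mean(0)
cap=[c1+.048*i*d for i in range(4)]
ROT=(R.from_euler('z',np.arctan2(-d[1],-d[0]))*R.from_euler('x',np.pi)).as_rotvec()
def tap(i,F=1.5,zlow=.0575):
    x,y=cap[i]
    move_l([x,y,.080],.15,rot=ROT); sleep(.15)
    f0=get_state()["contact_force"][2]
    hit=move_l([x,y,zlow],.015,until_force=F); sleep(.12)
    s=get_state();print(i+1,hit,"z",round(s["position"][2],4),"dF",round(s["contact_force"][2]-f0,2),"t",round(s["clock"],2))
E
python3 - <<'E'
from h import *
import pickle
print(np.round(cap,4),d, np.round(P-c1-.048*t[:,None]*d,4).tolist())
w=[pickle.load(open(f"w{i}.pkl","rb")) for i in(0,1)]
for a,b in(((265.8,208.4),(273.5,145.6)),((267.5,130.2),(273.8,62.2)),((263.6,169.2),(273.2,102.4))): print(tri([ray(w[0],a),ray(w[1],b)]))
movep([*cap[0],.10],ROT)
tap(0)
E
```

```text
[[ 0.5613  0.0351]
 [ 0.5426 -0.0091]
 [ 0.524  -0.0534]
 [ 0.5053 -0.0976]] [-0.388532   -0.92143523] [[0.002, 0.0006], [0.0005, -0.0002], [-0.0028, 0.0032], [0.0007, 0.0025], [-0.0026, -0.0011], [-0.0011, -0.002], [0.0019, -0.0037], [0.0013, 0.0007]]
[ 0.52213011 -0.0550305   0.06587636]
[0.56299857 0.03537931 0.05929024]
[ 0.54156304 -0.00566313  0.07122478]
1 True z 0.0618 dF 2.36 t 8.18
```

```bash
python3 - <<'E'
from h import *
p=get_state()["position"]; move_l([*p[:2],.08],.1)
for i in(1,):
    tap(i); p=get_state()["position"]; move_l([*p[:2],.08],.1)
E
```

```text
2 True z 0.0648 dF 2.64 t 10.22
```

```bash
python3 - <<'E'
from h import *
for i in(2,3):
    tap(i); p=get_state()["position"]; move_l([*p[:2],.08],.1)
f=cam("wrist");save(f,"aft.png")
E
```

```text
3 True z 0.0649 dF 3.59 t 12.23
4 True z 0.0649 dF 1.74 t 14.24
```

Key 1 touched at 61.8 mm and the others at about 64.9 mm, so key 1 is the latched one. Pressing it firmly now.

```bash
python3 - <<'E'
from h import *
tap(0,F=18,zlow=.0565)
sleep(.2);s=get_state();print(s["position"],s["contact_force"])
p=s["position"]; move_l([*p[:2],.08],.05)
tap(0,F=1.5,zlow=.0615)
p=get_state()["position"]; move_l([*p[:2],.2],.1); sleep(.5)
f=cam("wrist");save(f,"end.png");f=cam("side");save(f,"end_s.png")
print(get_state()["clock"],get_state()["contact_force"])
a=cv2.imread("pics/end.png");b=cv2.imread("pics/end_s.png");cv2.imwrite("pics/e.png",cv2.resize(np.hstack([a,b]),(800,300)))
E
```

```text
1 False z 0.0572 dF 6.44 t 17.68
[0.56126368 0.0351133  0.05717051] [-2.69464357 -0.77671796  6.83515409]
1 True z 0.065 dF 2.79 t 19.93
22.0333 [ 0.43335648 -0.36248277  0.12453289]
```

View pics/e.png

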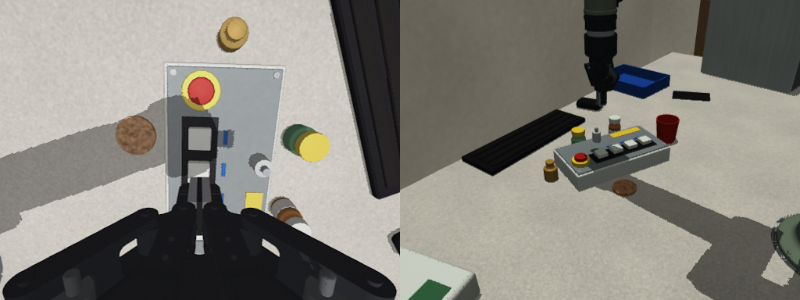

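The pictures show the arm clear of the console, the stop up and the bystanders in place. Key 1 now touches at 65.0 mm like the others, so it has been released.

```bash
python3 -c "
from cell import *
print(sign_off())"
```

```text
the job is handed in; nothing more can be done
None
```

I tapped all four keys in order, pressed the latched key (key 1) until it let go, backed the arm clear and handed the job in at about 22 s; no verdict came back.

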